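Hook up the drop guard of a hand tile press

ROBOT

A 6-joint arm with a two-finger parallel gripper is mounted at the origin on the work surface. World frame = base frame: x ahead of the robot, y to its left, z up, the work surface at z = 0. Lengths are in mm, angles in rad, forces in N, time in s.
With the tool pointing down it reaches from about 400 to 925 mm from the base axis. Payload 12.5 kg.
Tool frame: the origin (TCP) lies where the fingers leave the gripper's body, on its centre line; the fingertips stand 78 mm ahead of it and the grasp point (between the pads) lies 59 mm ahead of it (env.nose_length is the distance from the TCP to the fingertips, in mm); z points along the fingers, y is the line along which they close (so a half turn about z gives the same grasp; the last joint's range is limited). The gripper opens to 95 mm and grips with 3 to 60 N. Pads are 20 mm wide; open, the fingers measure 119 mm over their backs; the gripper's body (75 mm by 180 mm) begins 59 mm behind the grasp point.
Start: joints at [-1.241, 0.491, 1.559, -0, 1.092, -0.106], TCP at [263.857, -566.584, 292.261] pointing down, gripper open.
Joint ranges: [-3.1, 3.1], [-0.84, 2.19], [0.05, 2.79], [-1.13, 4.28], [0.06, 2.93], [-2.69, 2.69]. Speed limits (rad/s): [2.22, 2.22, 2.79, 3.14, 3.14, 3.14].

INTERFACE

Orientations are given as [roll, pitch, yaw] about the fixed x, y, z axes, in that order (R = Rz(yaw) Ry(pitch) Rx(roll)).
In Python, from cell import env gives the robot as it stands. The module is installed in compiled form; this text tells all that it offers.
- The arm moves only by the tool send_rows, never from a script. Its argument "series" is text: rows parted by semicolons, each of 6 numbers parted by spaces: the shift along the tool's x, y, z as a fraction of full scale, then the turn, a rotation vector about the tool's x, y, z as a fraction of full scale. A call has 1 to 5 rows; each row shifts and turns the commanded pose from where the row before left it, along the tool's axes as they then stand; what a row does not reach is not made up. Full scale, the value 1, is 60 mm for a shift and 10 degrees for a turn. A row lasts 1/8 s, in which the tool goes at most 62.5 mm and 10.7 degrees, less where a joint would pass 70% of its speed; a pose out of reach is approached as far as the arm can. A call with a number of a shift or a turn outside -1 to 1 is refused whole. A call with a gripper value outside its range is refused whole. "fingers" is the opening, from 0 (shut) to 1 (fully open), set as the call begins (left out, the last holds). The fingers move at their own pace and stop on an object; the grip force is fixed at half the most. Time passes only in rows, so rows that do not move let the fingers close. It gives the time, the measured TCP pose, the force, the opening and the grip force at its end, in the units of the state.
- env.state(): the state, without advancing time (a new reading comes with each control period).
- env.read_camera(name): name is "scene" or "top" or "wrist"; returns a dict with "color" (480x640x3 uint8, red, green, blue), "z_map" (480x640 float32, mm along the optical axis (not along the pixel's ray), 0 where there is no reading), "fovy" (degrees; the focal length in pixels is half the picture's height over the tangent of half this angle, whatever the lens; pixels are square), "cx", "cy" (the principal point, pixels), "R" (3x3) and "t" (3): a world point X has camera coordinates R X + t. Camera axes: x right, y down, z forward; pixel columns grow to the right and rows downward; lengths in mm; the calibration is good to about 2 mm. The wrist camera is an equidistant fisheye: a pixel r from the principal point sees the ray r / f radians off the axis. A picture is of the moment at which its call begins.
- env.job_done(): hands the job in; it is judged then, once.
The state is a dict: "t": time; "joints": joint angles; "qvel": joint speeds; "tau": joint torques, N m; "eef_pos": TCP position; "tcp_rot": TCP orientation; "ft_force": force on the tool from outside, world axes, zero at the start; "moment": the same for the moment, N m; "opening": opening from 0.0 (shut) to 1.0 (fully open); "grip_force": force on a finger pad.
Only numpy, scipy, OpenCV 4.12 (cv2) and the standard library are available. Lean on these libraries where they do the work, as an engineer would, in place of code of your own. Each camera call takes 0.05 s, during which the arm holds its last target. There are 200 camera calls.

TASK

Raise the drop guard of the tile press by the black ball on top of its stay bar, and hook the bar's slot into the upper of the two notches on the catch plate, so that the guard hangs there by itself with the press open. Then let go.

Things in the scene. Friction and masses are not known exactly. Their poses are not given: they have to be found in the camera images.
- guard (a joint): Lift (m) of the green press's drop guard: steel frame, clear window, 206 x 110 mm, sliding straight up on the side away from the robot. 0 closed, 0.155 top stop. Sinks back if let go; weighs 0.55 to 0.85 kg with its bar. Lift when hooked up high: 0.092 to 0.108; in the lower notch 60 mm less. The bar, 16 x 10 mm, stands before it, its foot pivoted on the guard's bottom rail.
- stay_knob (a point): Centre of the black 32 mm ball at the bar's head, 200 mm above the bar's pivot, 210 mm above the table at first. Grip from above, fingers closing across the guard's plane (ball rolls between them). The bar swings sideways parallel to the guard, stiffly: it stays where left. It starts leaning 0.29 to 0.35 rad away from the catch, and so clears it when lifted straight up. Axes as stay_slot.
- stay_slot (a point): Middle of the closed top end of the bar's slot (28 mm wide, 14 deep, open below) under the hook on the bar's edge facing the catch: 70 mm below the ball along the bar, 22 mm aside. z up along the bar, y towards the hook, x across the guard, away from the press. The hook's arm is 12 mm thick; its lip, 8 mm wide, hangs 14 mm below this point, 14 to 22 mm beyond it in y.
- catch: Fixed steel plate, 54 x 90 mm, beside the bar; two notches, 60 mm apart in height, each: inner tooth 8 mm wide, gap 34 wide 20 deep, outer tooth. Origin: top middle of the UPPER inner tooth. z up, y from bar to notches, x across the guard away from the press. Hooked: slot end on this tooth, lip in the gap; bar upright puts the ball at y -22, z +70 mm. The lip must pass over the tooth from -y.

How it is judged (in metres and radians):
At the end, for the whole second after the job is handed in: The guard hangs at rest (slower than 10 mm/s), lifted more than 80 mm, with the closed end of the bar's slot on the upper notch's inner tooth: slot point within 16 mm of the tooth's top point and within 6 mm of it in height, and the robot has let go (distance between stay_slot and catch below 0.016 m and z of stay_slot in the frame of catch between -0.006 and 0.006 m and value of joint guard above 0.08 m and velocity of joint guard between -0.01 and 0.01 m/s); the robot touches nothing.
It also fails if it takes over 32 s, if anything falls off the work surface, if the arm or the gripper's body presses on something with over 40 N, if the wrist force passes 120 N, or if a joint passes its speed limit or range.

## Working session

There is one attempt and no reset: what is moved stays moved. The work goes in short steps, Python scripts to look and compute and a tool call to move; the robot and the scene stay as the last step left them, time stands still between calls to the robot, and variables do not carry over. Pictures are saved under pics/ and viewed, at most 10 in all, crops included, and the job is handed in when it is done.

Besides the shell and the picture viewer there is one more tool, called after "Emit:" as name(argument=value, ...) on one line, values as JSON. send_rows: Moves the arm, as the interface text tells. Shift numbers are shares of 60 mm and turn numbers shares of 10 degrees, none past 1 either way. Its arguments: {"type":"object","properties":{"series":{"type":"string"},"fingers":{"type":"number"}},"required":["series"]}

```bash
mkdir -p pics; cat > h.py <<'E'
import numpy as np, cv2
from cell import env
def cam(n): return env.read_camera(n)
def save(c,f): cv2.imwrite('pics/'+f,c['color'][:,:,::-1])
def world(c):
    f=240/np.tan(np.radians(c['fovy'])/2)
    v,u=np.mgrid[:480,:640]; z=c['z_map']
    P=np.stack([(u-c['cx'])/f*z,(v-c['cy'])/f*z,z],-1)
    return (P-np.array(c['t']))@np.array(c['R'])
E
python3 - <<'E'
from h import *
for n in('scene','top'):
    c=cam(n); save(c,n+'0.png'); np.savez('/tmp/'+n,W=world(c),C=c['color']); print(n,c['fovy'],np.round(-np.array(c['R']).T@np.array(c['t'])))
print(env.state())
E
```

```text
scene 42.35203479525119 [970. 255. 828.]
top 47.1355140157574 [442.  63. 828.]
{'t': 0.1, 'joints': array([-1.24059901e+00,  4.91472428e-01,  1.55938941e+00, -8.89572192e-06,
        1.09170086e+00, -1.05591956e-01]), 'qvel': array([-0.00082161, -0.00140164, -0.00119685,  0.00021143,  0.00045831,
        0.00100918]), 'tau': array([ 2.30036072e-03, -6.13624835e+01, -2.58606005e+01,  6.93890266e-02,
        4.70309809e-02, -5.72008412e-05]), 'eef_pos': array([ 263.80648292, -566.4402956 ,  291.73652154]), 'tcp_rot': array([-3.14062718e+00, -9.43925379e-05,  4.35793335e-01]), 'ft_force': array([-0.35189239,  0.32219482,  0.17751173]), 'moment': array([ 0.00125567,  0.04316302, -0.04039489]), 'grip_force': 0.0, 'opening': 1.0024998369493934}
```

View pics/scene0.png

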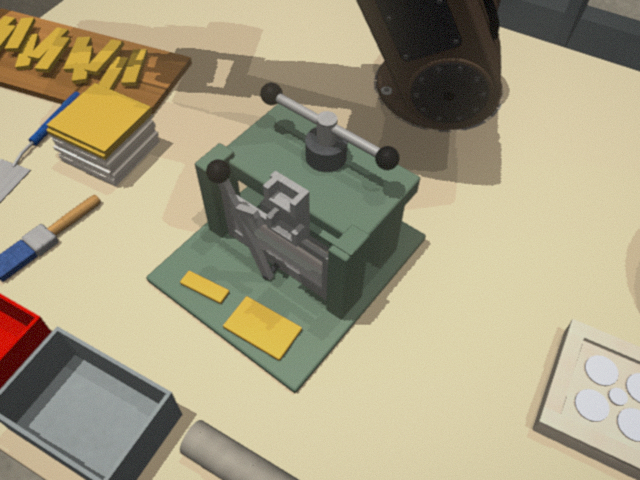

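View pics/top0.png

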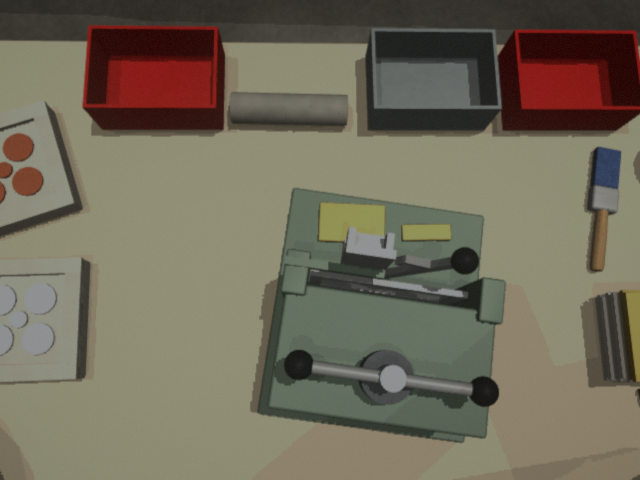

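The scene view shows the stay ball at (218,171) and the catch plate near (287,200). In the top view the ball is at (464,261) and the catch at (370,245). Next I'll measure the ball, the guard direction and the catch.

```bash
python3 - <<'E'
from h import *
from scipy.optimize import least_squares
for n,(u,v) in dict(scene=(218,171),top=(464,261)).items():
    d=np.load(f'/tmp/{n}.npz'); W,C=d['W'],d['C'].astype(int)
    P=W[v-9:v+10,u-9:u+10].reshape(-1,3); K=C[v-9:v+10,u-9:u+10].reshape(-1,3)
    P=P[(K.max(1)<50)&(abs(P[:,2]-np.median(P[:,2]))<20)]
    r=least_squares(lambda c:np.linalg.norm(P-c,axis=1)-16,P.mean(0),loss='soft_l1'); print(n,'ball',r.x.round(1),len(P))
d=np.load('/tmp/top.npz');W=d['W'];C=d['C']
# catch window heights
for v in range(224,276,3): print(v,[int(W[v,u,2]) for u in range(338,404,3)])
for p in [(296,272),(492,300),(345,240),(392,240),(370,250),(300,340),(480,350)]:print(p,W[p[1],p[0]].round())
def crop(n,x0,y0,x1,y1,s):
    C=np.load(f'/tmp/{n}.npz')['C'][y0:y1,x0:x1,::-1]; return cv2.resize(C,None,fx=s,fy=s,interpolation=cv2.INTER_CUBIC)
a=crop('top',320,200,500,320,4);cv2.imwrite('pics/ctop.png',a)
a=crop('scene',190,140,350,290,4);cv2.imwrite('pics/cscene.png',a)
E
```

```text
scene ball [ 547.2 -125.7  208.6] 161
top ball [ 545.2 -125.9  206. ] 359
224 [19, 21, 22, 21, 21, 22, 23, 20, 20, 21, 23, 22, 21, 23, 22, 19, 14, 14, 11, 13, 13, 12]
227 [21, 23, 21, 22, 251, 23, 21, 22, 20, 21, 21, 21, 21, 22, 22, 19, 12, 11, 14, 15, 12, 21]
230 [21, 22, 21, 22, 250, 250, 23, 22, 19, 22, 19, 21, 22, 21, 22, 23, 13, 14, 12, 14, 13, 17]
233 [21, 21, 22, 234, 250, 251, 230, 230, 229, 18, 20, 21, 19, 22, 22, 21, 11, 252, 12, 11, 12, 19]
236 [22, 19, 22, 244, 253, 249, 230, 232, 229, 229, 232, 230, 231, 827, 229, 22, 245, 251, 251, 13, 14, 16]
239 [20, 21, 23, 251, 252, 252, 229, 230, 230, 230, 231, 230, 230, 230, 231, 231, 245, 251, 250, 12, 13, 11]
242 [16, 16, 189, 250, 250, 251, 231, 233, 229, 230, 232, 231, 232, 231, 230, 232, 253, 249, 251, 12, 13, 12]
245 [11, 12, 191, 251, 251, 251, 250, 252, 230, 231, 231, 230, 232, 231, 232, 232, 250, 250, 252, 13, 12, 12]
248 [13, 12, 190, 249, 250, 252, 252, 251, 251, 249, 251, 250, 252, 250, 252, 233, 250, 250, 248, 14, 827, 12]
251 [14, 12, 222, 251, 252, 252, 249, 250, 249, 253, 249, 249, 250, 250, 250, 251, 252, 253, 251
[... 404 characters left out ...]
02, 205, 207, 210, 215, 215, 218, 221, 224, 10, 145, 151, 157]
266 [174, 172, 174, 175, 175, 174, 172, 176, 179, 181, 185, 190, 191, 193, 195, 200, 202, 12, 12, 9, 13, 90]
269 [175, 173, 174, 174, 173, 175, 174, 175, 175, 175, 174, 173, 175, 172, 176, 180, 51, 60, 63, 78, 80, 90]
272 [170, 176, 174, 174, 175, 175, 174, 174, 173, 175, 175, 175, 176, 173, 174, 175, 51, 61, 69, 78, 85, 92]
275 [123, 125, 124, 123, 162, 166, 167, 171, 172, 174, 174, 174, 177, 175, 173, 174, 53, 59, 64, 65, 69, 72]
(296, 272) [539.  69. 173.]
(492, 300) [ 503. -167.  172.]
(345, 240) [574.  11. 190.]
(392, 240) [561. -35. 250.]
(370, 250) [550. -11. 250.]
(300, 340) [458.  65. 163.]
(480, 350) [ 444. -151.  163.]
```

View pics/cscene.png

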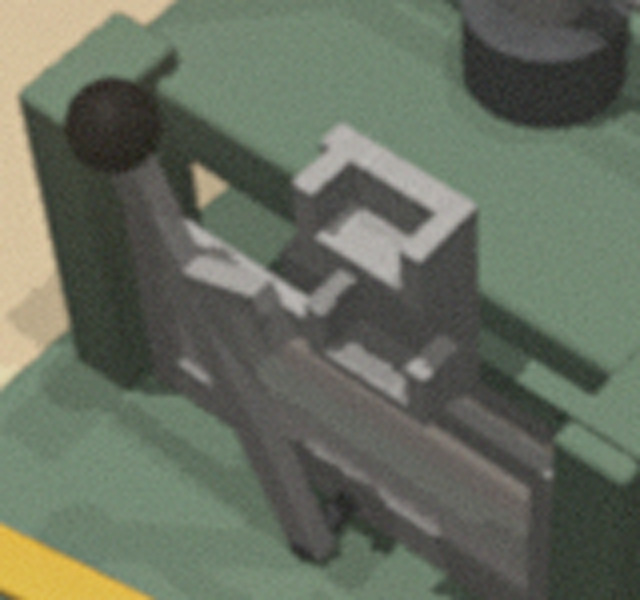

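View pics/ctop.png

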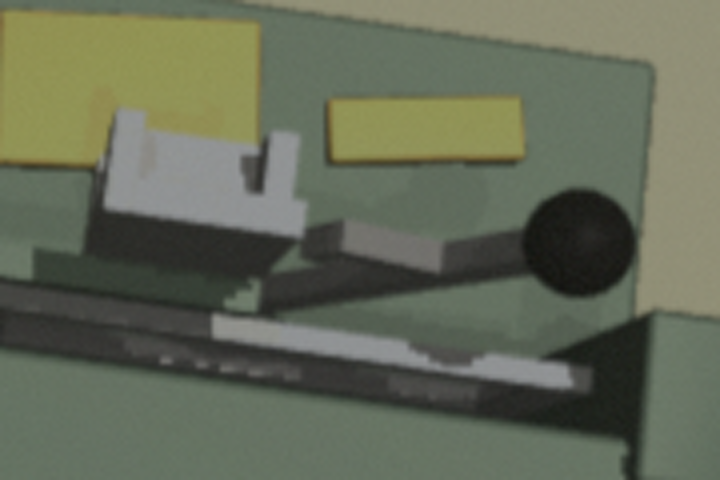

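The crops show the plate's back wall with two teeth standing out from it. In the top crop the inner tooth is at about (283,165), which is full-image (391,241), with its top at z≈250. The hook is on the bar, facing the catch. I'll now get the exact guard axes, the tooth point and the handle height.

```bash
python3 - <<'E'
from h import *
d=np.load('/tmp/top.npz');W=d['W']
S=W[222:266,340:402].reshape(-1,3); S=S[(S[:,2]>244)&(S[:,2]<257)]
r=cv2.minAreaRect(S[:,:2].astype(np.float32)); print('catch rect',r,len(S))
G=W[260:300,300:480].reshape(-1,3)
H=W[:, :].reshape(-1,3); H=H[(H[:,2]>158)&(H[:,2]<168)&(H[:,0]>380)&(H[:,0]<530)&(abs(H[:,1]+40)<150)]
print('press top',cv2.minAreaRect(H[:,:2].astype(np.float32)))
P1=W[265:280,288:304].reshape(-1,3).mean(0);P2=W[293:308,484:500].reshape(-1,3).mean(0)
B=W[185:440,260:500].reshape(-1,3);B=B[(B[:,2]>5)&(B[:,2]<16)];print('base',cv2.minAreaRect(B[:,:2].astype(np.float32)))
for p in [(484,390),(298,364),(393,379)]: print('handle',W[p[1],p[0]].round())
e=P1-P2; print('posts yaw',np.arctan2(-e[0],e[1]))
for yw in (-.12,):
  ey=np.array([-np.sin(yw),np.cos(yw)]);ex=np.array([ey[1],-ey[0]])
  c=np.stack([S[:,:2]@ex,S[:,:2]@ey],1)
  print(np.percentile(c,[1,99],axis=0))
  for x in range(int(c[:,0].min()),int(c[:,0].max())+1,3):
    m=abs(c[:,0]-x)<1.5; print(x,np.sort(c[m,1]).round()[::4].astype(int).tolist())
  print('ball',np.array([546,-126])@ex,np.array([546,-126])@ey)
E
```

```text
catch rect ((558.0033569335938, -13.00704574584961), (53.904197692871094, 28.60972785949707), 80.96207427978516) 788
press top ((454.87030029296875, -35.07293701171875), (149.74449157714844, 277.72808837890625), 0.018534477800130844)
base ((504.81793212890625, -43.40211486816406), (305.7141418457031, 340.99285888671875), 81.02816009521484)
handle [ 402. -128.  239.]
handle [432.  67. 243.]
handle [415. -32. 239.]
posts yaw -0.15231937918505062
[[540.7425607   27.93793432]
 [569.07709124  80.69207857]]
540 [28, 29, 31, 33, 35, 37, 39, 42, 45, 48]
543 [27, 29, 31, 32, 33, 35, 37, 38, 39, 41, 43, 44, 46, 47, 48, 50, 51, 52, 53, 55, 56, 57, 58, 59, 60, 62, 63, 64, 65, 66, 67, 69, 70, 71, 72, 73, 74, 76, 77, 78, 80, 81]
546 [28, 29, 30, 32, 33, 35, 37, 39, 40, 42, 43, 45, 47, 49, 51, 52, 54, 56, 58, 59, 60, 62, 64, 66, 67, 69, 70, 72, 73, 75, 77, 79, 81]
549 [27, 29, 31, 32, 34, 36, 37, 39, 40, 42, 43, 45, 46, 48, 50, 51, 53, 54, 55, 57, 59, 60, 62, 63, 64, 66, 68, 70, 71, 72, 75, 77, 78, 80, 81]
552 [28, 32, 34, 35, 37, 38, 45, 49, 53, 57, 61, 65, 67, 69, 73, 75, 76, 77, 79, 81]
555 [31, 33, 34, 36, 37, 38, 73, 74, 76, 77, 79, 80]
558 [31, 32, 34, 35, 37, 39, 74, 76, 78, 80, 81]
561 [31, 32, 34, 36, 37, 38, 74, 75, 77, 78, 80]
564 [31, 33, 35, 36, 37, 38, 73, 75, 76, 78, 79]
567 [31, 32, 33, 35, 36, 38, 38, 74, 75, 77, 78, 80]
570 [34, 74, 77, 79]
ball 557.1572532946149 -59.731022937837174
```

Emit:
send_rows(series="0.82 -0.52 -0.16 0 0 0;0.82 -0.52 -0.16 0 0 0;0.82 -0.52 -0.16 0 0 0;0.82 -0.52 -0.16 0 0 0;0.82 -0.52 -0.16 0 0 0", fingers=1)

```text
t: 0.72
eef_pos: [421.7, -319.6, 340.4]
tcp_rot: [-3.141, 0.0, 0.436]
ft_force: [0.8, -1.3, -0.8]
opening: 1.003
grip_force: 0.0
```

Emit:
send_rows(series="0.82 -0.52 0 0 0 0;0.82 -0.52 0 0 0 0;0.82 -0.52 0 0 0 0;0.8 -0.5 0 0 0 0;0 0 0 0 0 -0.93")

```text
t: 1.35
eef_pos: [547.5, -123.6, 339.7]
tcp_rot: [-3.141, 0.0, 0.604]
ft_force: [-0.2, -0.8, 0.1]
opening: 1.002
grip_force: 0.0
```

Emit:
send_rows(series="0 0 0 0 0 -0.93;0 0 0 0 0 -0.93;0 0 0 0 0 -0.93;0 0 0 0 0 -0.94;0 0 0 0 0 -0.94")

```text
t: 1.98
eef_pos: [546.1, -126.7, 339.9]
tcp_rot: [-3.141, -0.0, 1.419]
ft_force: [0.1, 0.3, 0.0]
opening: 1.001
grip_force: 0.0
```

Emit:
send_rows(series="0 0 0.4 0 0 0;0 0 0.4 0 0 0;0 0 0.42 0 0 0;0 0 0 0 0 0")

```text
t: 2.48
eef_pos: [545.6, -126.6, 265.5]
tcp_rot: [-3.138, -0.001, 1.413]
ft_force: [0.8, -0.2, -0.5]
opening: 1.0
grip_force: 0.0
```

```bash
python3 - <<'E'
from h import *
c=cam('scene'); save(c,'s1.png'); W=world(c)
c2=cam('wrist'); save(c2,'w1.png')
a=np.hstack([cv2.resize(c['color'][60:300,130:370],(400,400)),cv2.resize(c2['color'],(400,300))[:300] if 0 else cv2.resize(c2['color'][:,80:560],(400,400))])
cv2.imwrite('pics/m1.png',a[:,:,::-1])
E
```

```text
(no output)
```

View pics/m1.png

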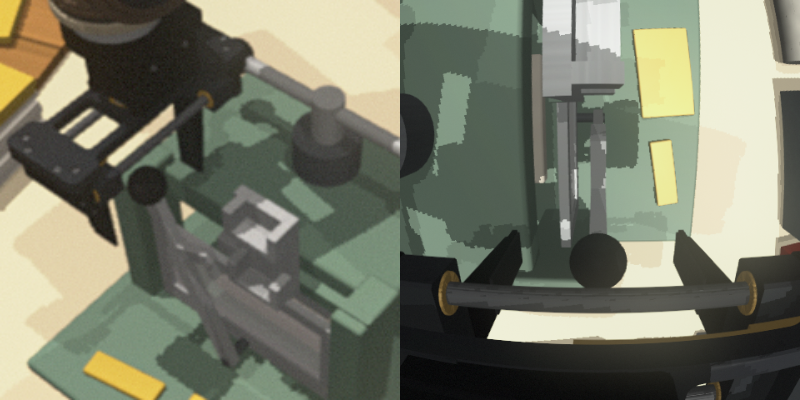

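The ball at (148,186) in the left half sits between the open fingers. The wrist view on the right agrees, with the ball at (598,262) between fingertips at 515 and 680. Closing now.

Emit:
send_rows(series="0 0 0 0 0 0;0 0 0 0 0 0;0 0 0 0 0 0;0 0 0 0 0 0;0 0 0 0 0 0", fingers=0)

```text
t: 3.2
eef_pos: [546.2, -126.7, 267.1]
tcp_rot: [3.141, 0.0, 1.413]
ft_force: [-0.3, 0.5, -0.6]
opening: 0.533
grip_force: 0.0
```

Emit:
send_rows(series="0 0 0 0 0 0;0 0 0 0 0 0;0 0 -0.08 0 0 0;0 0 -0.12 0 0 0;0 0 -0.14 0 0 0")

```text
t: 3.82
eef_pos: [546.2, -126.5, 287.8]
tcp_rot: [-3.141, -0.0, 1.413]
ft_force: [3.4, 1.1, -7.0]
opening: 0.321
grip_force: 30.0
```

Emit:
send_rows(series="0 0 -0.3 0 0 0;0 0 -0.3 0 0 0;0 0 -0.3 0 0 0;0 0 -0.3 0 0 0;0 0 -0.3 0 0 0")

```text
t: 4.45
eef_pos: [546.1, -126.5, 378.3]
tcp_rot: [3.141, -0.0, 1.413]
ft_force: [5.5, 0.9, -7.5]
opening: 0.322
grip_force: 30.0
```

Emit:
send_rows(series="0 0 -0.2 0 0 0;0 0 -0.06 0 0 0;0 0 0 0 0 0")

```text
t: 4.82
eef_pos: [546.1, -126.7, 392.9]
tcp_rot: [3.141, 0.0, 1.413]
ft_force: [4.2, 1.6, -5.4]
opening: 0.321
grip_force: 30.0
```

```bash
python3 - <<'E'
from h import *
c=cam('scene'); c2=cam('wrist'); np.savez('/tmp/s2',W=world(c),C=c['color'])
a=np.hstack([cv2.resize(c['color'][20:300,110:390],(560,560))[:,:400],cv2.resize(c2['color'][:,80:560],(400,560))])
cv2.imwrite('pics/m2.png',a[:,:,::-1]); print(env.state()['opening'],env.state()['grip_force'])
E
```

```text
0.32391363113004273 29.999048709869385
```

View pics/m2.png

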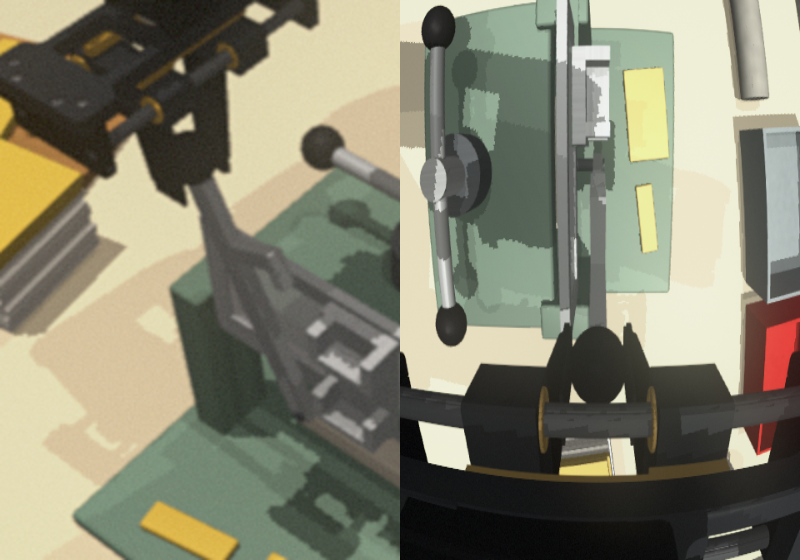

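The guard is up and the bar still leans clear, with the ball held at (598,365) in the wrist half. Now I'll swing it upright along the arc.

Emit:
send_rows(series="0.23 0 -0.08 0 0 0;0.23 0 -0.06 0 0 0;0.23 0 -0.04 0 0 0;0.23 0 -0.025 0 0 0;0.23 0 -0.01 0 0 0")

```text
t: 5.55
eef_pos: [557.0, -57.5, 406.0]
tcp_rot: [3.142, 0.0, 1.413]
ft_force: [1.5, -1.7, -6.1]
opening: 0.322
grip_force: 30.0
```

Emit:
send_rows(series="0.03 0 0 0 0 0;0 0 0 0 0 0")

```text
t: 5.8
eef_pos: [557.2, -56.7, 405.8]
tcp_rot: [-3.141, 0.0, 1.414]
ft_force: [2.6, -0.1, -5.5]
opening: 0.322
grip_force: 30.0
```

```bash
python3 - <<'E'
from h import *
c=cam('scene'); c2=cam('wrist'); np.savez('/tmp/s3',W=world(c),C=c['color'])
a=np.hstack([cv2.resize(c['color'][60:260,170:370],(560,560),interpolation=2)[:,:500],cv2.resize(c2['color'][60:360,200:440],(300,560))])
cv2.imwrite('pics/m3.png',a[:,:,::-1])
E
```

```text
(no output)
```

View pics/m3.png

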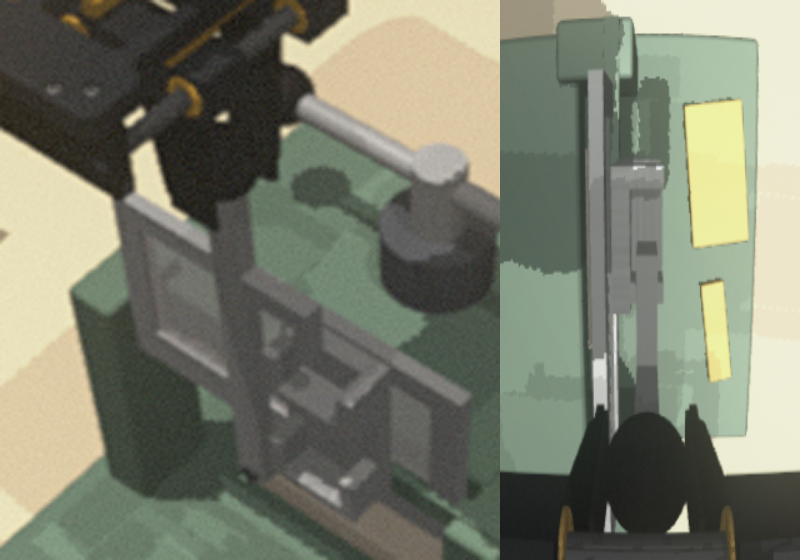

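The bar is upright and the hook arm, about (310,310) in the left half, sits above the upper notch with its lip over the gap. Now I'll lower it and watch the force.

Emit:
send_rows(series="0 0 0.1 0 0 0;0 0 0.1 0 0 0;0 0 0.1 0 0 0;0 0 0.05 0 0 0;0 0 0 0 0 0")

```text
t: 6.52
eef_pos: [557.2, -56.8, 384.6]
tcp_rot: [-3.141, 0.0, 1.413]
ft_force: [1.9, -1.2, -6.4]
opening: 0.324
grip_force: 30.0
```

Emit:
send_rows(series="0 0 0.04 0 0 0;0 0 0.04 0 0 0;0 0 0 0 0 0")

```text
t: 6.9
eef_pos: [557.2, -56.8, 382.4]
tcp_rot: [3.139, 0.0, 1.413]
ft_force: [-4.5, -0.5, 11.1]
opening: 0.321
grip_force: 30.0
```

```bash
python3 - <<'E'
from h import *
c=cam('scene'); c2=cam('wrist')
a=np.hstack([cv2.resize(c['color'][60:260,170:370],(560,560),interpolation=2)[:,:500],cv2.resize(c2['color'][60:360,200:440],(300,560))])
cv2.imwrite('pics/m4.png',a[:,:,::-1])
E
```

```text
(no output)
```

View pics/m4.png

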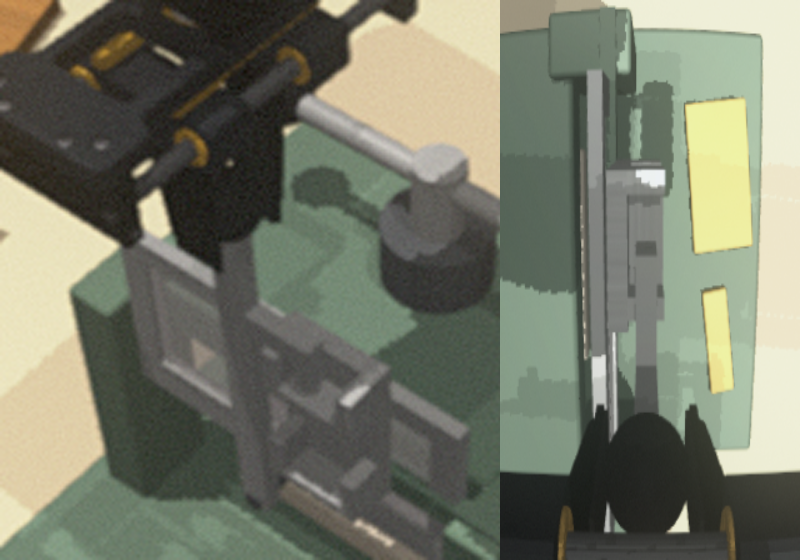

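The hook now rests over the inner tooth with its lip in the upper gap, near (310,370), and the upward force confirms contact. I'll take the load off slightly, open the fingers and retreat upward.

Emit:
send_rows(series="0 0 -0.02 0 0 0;0 0 0 0 0 0;0 0 0 0 0 0;0 0 0 0 0 0;0 0 0 0 0 0", fingers=1)

```text
t: 7.62
eef_pos: [557.3, -56.8, 381.2]
tcp_rot: [-3.141, 0.0, 1.413]
ft_force: [0.1, -0.1, 0.1]
opening: 0.79
grip_force: 0.0
```

Emit:
send_rows(series="0 0 0 0 0 0;0 0 -0.3 0 0 0;0 0 -0.5 0 0 0;0 0 -0.5 0 0 0;0 0 -0.4 0 0 0")

```text
t: 8.25
eef_pos: [557.2, -56.7, 484.6]
tcp_rot: [3.141, 0.0, 1.413]
ft_force: [-0.9, 0.2, 0.3]
opening: 0.999
grip_force: 0.0
```

Emit:
send_rows(series="-0.8 0 -0.4 0 0 0;-0.8 0 0 0 0 0;-0.8 0 0 0 0 0;-0.8 0 0 0 0 0;0 0 0 0 0 0")

```text
t: 8.88
eef_pos: [526.6, -249.0, 506.7]
tcp_rot: [-3.141, 0.0, 1.41]
ft_force: [-0.3, -0.4, -0.1]
opening: 1.001
grip_force: 0.0
```

```bash
python3 - <<'E'
from h import *
c=cam('scene'); c2=cam('top')
a=np.hstack([cv2.resize(c['color'][60:260,170:370],(560,560),interpolation=2)[:,:500],cv2.resize(c2['color'][180:340,300:460],(300,560))])
cv2.imwrite('pics/m5.png',a[:,:,::-1])
C=c['color'].astype(int);W=world(c)
m=(C.max(2)<50)&(W[:,:,2]>290)&(W[:,:,2]<345)&(abs(W[:,:,0]-557)<25)&(abs(W[:,:,1]+57)<30)
P=W[m]
from scipy.optimize import least_squares
print(len(P),least_squares(lambda k:np.linalg.norm(P-k,axis=1)-16,P.mean(0),loss='soft_l1').x.round(1),env.state()['eef_pos'])
E
```

```text
139 [558.3 -56.8 322.9] [ 527.05357083 -246.48575052  507.16168784]
```

View pics/m5.png

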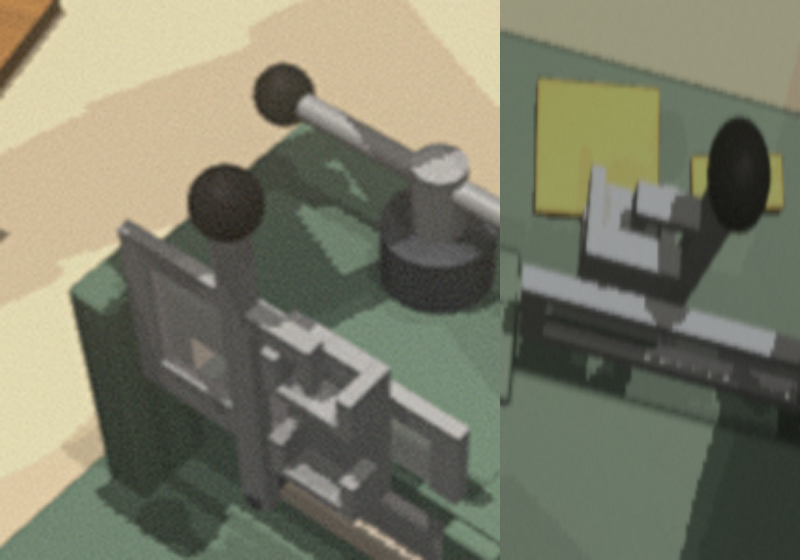

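The guard hangs by itself. The ball centre measures z≈323, which puts the slot at about 253 on the 250–254 tooth top, with the y offset about 2 mm. The robot is clear.

```bash
python3 -c "
from cell import env
print(env.job_done())"
```

```text
the job is handed in; nothing more can be done
None
```

The guard is raised and hangs by itself with the bar's slot hooked on the upper notch's inner tooth; the gripper has let go and is well clear. The job is handed in at about 9 s of the 32 s allowed, but no verdict was returned.

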